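# Fetch the specimen pot from behind the bottles

## Robot

A 7-joint arm with a two-finger parallel gripper is mounted at the origin on the work surface. World frame = base frame: x ahead of the robot, y to its left, z up, the work surface at z = 0. Lengths are in m, angles in rad, forces in N, time in s.
With the tool pointing down it reaches from about 0.4 to 0.9 m from the base axis. Payload 5.5 kg.
Tool frame: the origin (TCP) lies between the finger pads; the fingertips stand env.tips_ahead ahead of it and the grasp point (between the pads) lies 11 mm behind it (env.tips_ahead is the distance from the TCP to the fingertips, in m); z points along the fingers, y is the line along which they close (so a half turn about z gives the same grasp; the last joint's range is limited). The gripper opens to 85 mm and grips with 20 to 120 N. Pads are 22 mm wide; open, the fingers measure 114 mm over their backs; the gripper's body (76 mm by 85 mm) begins 54 mm behind the grasp point. The pads swing forward as they close: fully open they stand 13 mm farther back than shut.
Start: joints at [1.53, 0.501, -0.427, 1.55, 0.221, 1.138, -0.21], TCP at [0.194, -0.62, 0.239] pointing down, gripper open.
Joint ranges: [-2.88, 2.88], [-0.31, 2.03], [-1.54, 1.56], [0.2, 2.42], [-1.41, 4.55], [0.19, 2.02], [-2.57, 2.57]. Speed limits (rad/s): [2.57, 2.57, 3.14, 3.14, 3.14, 3.14, 3.14].

## Interface

Orientations are given as a unit quaternion [w, x, y, z].
In Python, from cell import env, get_state, cams, finish_job, nets gives the robot as it stands. Calls block until the motion is done:
- env.goto(position, orientation): joint-space move of the TCP to a pose.
- env.move_linear(position, attitude=None, max_speed=0.15): straight line of the TCP; attitude=None keeps the orientation; max_speed is the mean speed in m/s.
- env.goto_joints(angles): joint-space move.
- env.gripper_open() and env.gripper_close(squeeze=None): open the fingers fully, or close them until they stop; squeeze is the grip in N (None keeps the last).
- env.sleep(seconds).
- env.inverse_kinematics(position, orientation): joint angles nearest the present ones, or None.
- get_state(): the state.
- cams.read_camera(name): name is "scene" or "top"; returns a dict with "image" (420x560x3 uint8, red, green, blue), "intrinsics" (3x3 intrinsics, pixels), "pose" (4x4, takes a point from camera to world coordinates). Camera axes: x right, y down, z forward; pixel columns grow to the right and rows downward; lengths in m; the calibration is good to about 2 mm. A picture is of the moment at which its call begins. There is no depth.
A pose or a line that the arm cannot do raises env.Unreachable and nothing moves.
- finish_job(): hands the job in; it is judged then, once.
Trained networks look in a picture, given as the dict that the camera call returned (one of the last four; its "shot" number tells which), for a name from the list of things; names that differ only in an ending like _2 or _b are one class to them, and where a whole thing is asked for, a point or a joint stands for the part that bears it (a point fixed in the world has none). Each returns a list of dicts, best first, with "confidence" (0 to 1); they miss things now and then, are a little off and sometimes report something else, mostly with a low value. They report only what shows in the picture. A call takes as long as a camera call.
- nets.outline_of(picture, query): "pixels" (420x560 bool, what is visible of it).
- nets.place_of(picture, query): "location" ([x, y, z] in m, in the coordinates of the camera as it stood for that picture, good to about 4 mm: a listed point, or the origin of a listed thing).
The state is a dict: "time_s": time; "joints": joint angles; "dq": joint speeds; "joint_torque": joint torques, N m; "tcp_pos": TCP position; "tool_rot": TCP orientation; "contact_force": force on the tool from outside, world axes, zero at the start; "ft_torque": the same for the moment, N m; "grip_width": opening from 0.0 (shut) to 1.0 (fully open); "gripper_force": force on a finger pad.
Only numpy, scipy, OpenCV 4.12 (cv2) and the standard library are available. Lean on these libraries where they do the work, as an engineer would, in place of code of your own. Each camera call takes 0.05 s, during which the arm holds its last target. There are 200 camera calls.

## Task

The last specimen pot stands in the back of the bottle caddy, walled in by three containers: a round bottle, a square bottle and a wipes canister. Clear all three off onto the steel tray first, then take the pot out and seat it in the free well of the transport rack, and only then put the three back, each in the same cell of the caddy that it came from. Keep them upright, set them down rather than dropping them, and leave the tape roll, the tin and the sharps tub where they are.

Things in the scene. Friction and masses are not known exactly. Their poses are not given: they have to be found in the camera images.
- caddy: Fixed grey bottle caddy, 142 (x) by 209 (y) mm, walls 34 high. Origin under its centre at table height; +x to its back row, away from the robot. Six 64 mm cells, centres at x -33.5 (front), 33.5 (back), y -67, 0, 67; floor 4 mm, partitions 22 mm above the table. Pot: back middle; containers left, right and front of it, in any order; tape and tin in the front corners.
- pot: Specimen pot with screw lid, to be fetched: 52 mm high, clear body 42 mm in diameter with white label, white lid 45 mm in diameter and 17 mm high on top. Origin at the centre of its underside, z up. About 70 g.
- round_bottle: White plastic round bottle, 130 mm high: body 56 mm in diameter up to 78 mm, sloping shoulder, then a narrow cap 28 mm in diameter over the top 26 mm (good to grip). Origin at the centre of its underside, z up. About 220 g.
- square_bottle: Amber square bottle, 118 mm high: body 50 by 50 mm (faces along its x and y) up to 80 mm, then a round black cap 38 mm in diameter over the top 25 mm (good to grip). Origin at the centre of its underside, z up. About 260 g.
- canister: White straight-sided wipes canister, 124 mm high, 55 mm in diameter, its lid 56 mm in diameter over the top 20 mm. Gripped across its diameter near the top. Origin at the centre of its underside, z up. About 240 g.
- tray: Stainless steel instrument tray, fixed: the side area. 280 (its x) by 130 (its y) mm, rim 10 mm high, floor 3 mm above the table. Origin under its centre at table height, z up. Three containers fit in a row along its x at 85 mm spacing. It lies to the left or right of the caddy.
- free_well (a point): Centre of the floor of the free round well at one end of the grey fixed transport rack (204 by 78 mm, top 26 mm above the table): 50 mm wide, 18 deep, floor 8 mm above the table. +x runs along the row to two wells 64 and 128 mm on, taken by like pots (tops 60 mm above the table); y across the rack, z up. The rack is on the other side of the caddy from the tray.
- tape: Bystander: white roll of tape lying flat, 54 mm in diameter, 22 mm high, in a front corner cell of the caddy. Origin at the centre of its underside.
- tin: Bystander: round flat aluminium tin, 54 mm in diameter, 23 mm high, in the other front corner cell of the caddy. Origin at the centre of its underside.
- sharps_tub: Bystander: white tub with orange lid, 90 mm in diameter, 88 mm high, on the table between the robot and the caddy. Origin at the centre of its underside.

How it is judged:
By the outcome, as a careful person would: the job done as asked, in the order asked, and still so for the second after the job is handed in, with the robot touching nothing.
It also fails if it takes over 136 s, if anything falls off the work surface, if the arm or the gripper's body presses on something with over 40 N, if the wrist force passes 120 N, or if a joint passes its speed limit or range.

## Working session

There is one attempt and no reset: what is moved stays moved. The work goes in short steps, each a Python script; the robot and the scene stay as the last script left them, time stands still between calls to the robot, and variables do not carry over. Pictures are saved under pics/ and viewed, at most 14 in all, crops included, and the job is handed in when it is done.

```bash
ls; mkdir -p pics; cat > h.py <<'E'
import numpy as np, cv2
from cell import env, get_state, cams, finish_job, nets
def shot(name,save=None):
    p=cams.read_camera(name)
    if save: cv2.imwrite(f'pics/{save}.png',p['image'][:,:,::-1])
    return p
def world(p,l): return (p['pose']@np.r_[l,1])[:3]
def proj(p,X):
    c=np.linalg.inv(p['pose'])@np.r_[X,1]; u=p['intrinsics']@c[:3]; return u[:2]/u[2]
E
python3 - <<'E'
from h import *
print(env.tips_ahead,get_state())
for n in('top','scene'):
    p=shot(n,n+'0'); print(n,p['pose'].round(3).tolist())
    for q in['caddy','pot','round_bottle','square_bottle','canister','tray','free_well','tape','tin','sharps_tub']:
        print(q,[(world(p,r['location']).round(4).tolist(),round(r['confidence'],2),proj(p,world(p,r['location'])).round().tolist()) for r in nets.place_of(p,q)[:3]])
E
```

```text
pics
0.008 {'time_s': 0.0, 'joints': array([ 1.53022787,  0.50188544, -0.42677908,  1.55144667,  0.22075873,
        1.1383337 , -0.21029539]), 'dq': array([ 2.49776374e-03,  4.19374575e-04,  1.07980370e-03, -4.54627285e-04,
       -4.32741779e-05,  3.09965702e-04,  3.80490999e-04]), 'joint_torque': array([-3.32250211e-04, -5.69514298e+01, -5.81697956e+00, -2.80940866e+01,
        1.04394517e-02,  1.19009588e-02,  3.84904226e-06]), 'tcp_pos': array([ 0.19417987, -0.61958961,  0.23823609]), 'tool_rot': array([-1.00719938e-03,  9.88484906e-01,  1.51316112e-01, -1.03480201e-04]), 'contact_force': array([-0.61968429, -0.3472649 , -0.28520243]), 'ft_torque': array([-0.00251772, -0.02288936, -0.00405012]), 'gripper_force': 0.0, 'grip_width': 1.0000944774245488}
top [[-0.006, -0.995, 0.095, 0.404], [-1.0, 0.005, -0.01, -0.002], [0.01, -0.095, -0.995, 1.007], [0.0, 0.0, 0.0, 1.0]]
caddy [([0.6075, -0.0266, -0.0022], 0.68, [286.0, 168.0])]
pot [([0.643, -0.0233, 0.0036], 0.7, [285.0, 152.0])]
round_bottle [([0.6497, -0.0906, 0.0027], 0.59, [313.0, 150.0])]
square_bottle [([0.573, -0.0307, 0.0
[... 749 characters left out ...]
 234.0])]
pot [([0.6441, -0.0234, 0.0028], 0.74, [227.0, 252.0])]
round_bottle [([0.6525, -0.0895, 0.0048], 0.89, [202.0, 237.0]), ([0.6325, 0.0476, 0.0064], 0.66, [256.0, 267.0])]
square_bottle [([0.5727, -0.0282, -0.0007], 0.7, [251.0, 233.0]), ([0.4968, 0.3242, -0.0013], 0.65, [417.0, 311.0])]
canister [([0.6346, 0.0469, 0.0032], 0.61, [255.0, 269.0])]
tray [([0.4955, 0.3224, -0.0004], 0.88, [417.0, 310.0])]
free_well [([0.3998, -0.3276, 0.0035], 0.87, [218.0, 136.0]), ([0.6356, 0.0471, 0.0027], 0.4, [255.0, 269.0])]
tape []
tin [([0.5691, 0.0363, 0.0029], 0.92, [275.0, 248.0]), ([0.3798, 0.038, -0.0017], 0.36, [334.0, 203.0])]
sharps_tub [([0.3806, 0.0393, -0.001], 0.73, [334.0, 203.0])]
```

View pics/top0.png

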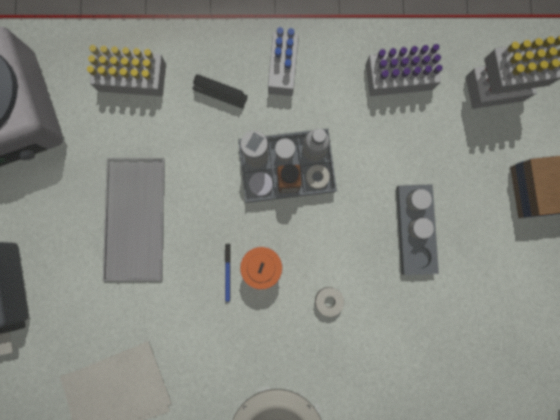

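View pics/scene0.png

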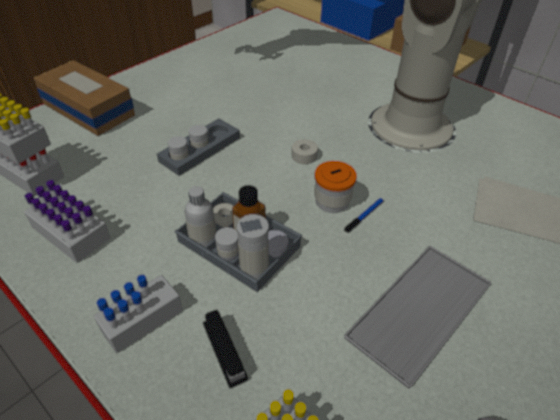

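```bash
cat > est.py <<'E'
from h import *
import sys
def est(qs,n=3,cam=('top','scene'),minc=.4):
    out={}
    for c in cam:
        for i in range(n):
            p=shot(c)
            for q in qs:
                r=nets.place_of(p,q)
                if r and r[0]['confidence']>minc: out.setdefault((q,c),[]).append(world(p,r[0]['location']))
    return out
E
python3 - <<'E'
from est import *
for k,v in est(['caddy','pot','round_bottle','square_bottle','canister','tray','free_well','tape','tin','sharps_tub']).items():
    print(k,len(v),np.median(v,0).round(4).tolist(),np.std(v,0).round(4).tolist())
p=shot('top'); a=cv2.resize(p['image'][110:290,230:450,::-1],None,fx=3.6,fy=3.3,interpolation=cv2.INTER_CUBIC)
cv2.imwrite('pics/crop.png',a)
for q in('tray','caddy'):
    m=nets.outline_of(p,q)[0]['pixels'].astype(np.uint8)
    c=max(cv2.findContours(m,0,2)[0],key=cv2.contourArea); print(q,cv2.boxPoints(cv2.minAreaRect(c)).round(1).tolist(),m.sum())
print(p['intrinsics'])
for i in range(2):
  print(proj(p,[.4,-.33,.026]))
E
```

```text
('caddy', 'top') 3 [0.6085, -0.0283, -0.0007] [0.0007, 0.0005, 0.0012]
('pot', 'top') 3 [0.6444, -0.0223, 0.0027] [0.0014, 0.0006, 0.0004]
('round_bottle', 'top') 3 [0.6505, -0.09, 0.0057] [0.0016, 0.0023, 0.0024]
('square_bottle', 'top') 3 [0.5729, -0.0289, 0.004] [0.001, 0.0004, 0.0011]
('canister', 'top') 3 [0.6375, 0.0469, 0.0039] [0.0006, 0.0003, 0.0012]
('tray', 'top') 3 [0.4883, 0.3262, 0.0004] [0.0005, 0.0004, 0.0007]
('free_well', 'top') 3 [0.3941, -0.327, 0.0059] [0.0001, 0.0003, 0.0008]
('tape', 'top') 3 [0.58, -0.0981, 0.0054] [0.0008, 0.0018, 0.0014]
('tin', 'top') 3 [0.5673, 0.034, 0.0047] [0.0006, 0.001, 0.0021]
('sharps_tub', 'top') 3 [0.3761, 0.0321, -0.0049] [0.0004, 0.0012, 0.0007]
('pot', 'scene') 3 [0.6421, -0.0212, 0.0017] [0.001, 0.0011, 0.0012]
('round_bottle', 'scene') 3 [0.6524, -0.0894, 0.0037] [0.0001, 0.0006, 0.0005]
('square_bottle', 'scene') 3 [0.5713, -0.0292, -0.0046] [0.002, 0.0005, 0.0007]
('tray', 'scene') 3 [0.4948, 0.3235, -0.0006] [0.0005, 0.0005, 0.0008]
('free_well', 'scene') 3 [0.4001, -0.3282, 0.0048] [0.0009, 0.0007, 0.0008]
('tape', 'scene') 3 [0.5837, -0.0951, 0.0033] [0.0006, 0.0009, 0.002]
('tin', 'scene') 3 [0.5688, 0.035, 0.003] [0.0009, 0.0022, 0.0002]
('sharps_tub', 'scene') 3 [0.3796, 0.035, -0.0013] [0.002, 0.0019, 0.0034]
('canister', 'scene') 2 [0.6344, 0.0474, 0.0047] [0.0021, 0.0013, 0.0002]
tray [[102.5999984741211, 280.8999938964844], [105.30000305175781, 156.6999969482422], [164.5, 158.10000610351562], [161.6999969482422, 282.29998779296875]] 7183
caddy [[236.3000030517578, 138.60000610351562], [328.79998779296875, 127.0], [337.0, 192.60000610351562], [244.5, 204.1999969482422]] 2885
[[434.02370478   0.         280.31832846]
 [  0.         434.02370478 213.01581613]
 [  0.           0.           1.        ]]
[421.60052128 255.39161558]
[421.60052128 255.39161558]
```

View pics/crop.png

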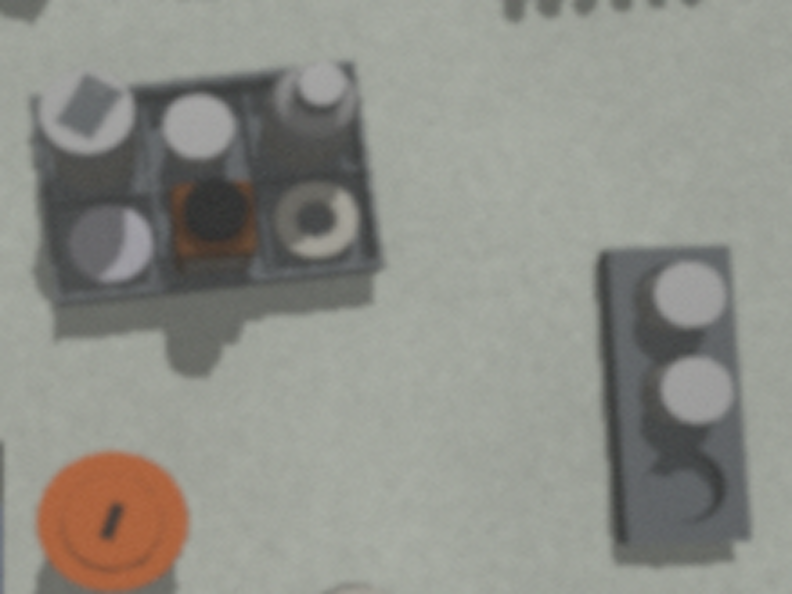

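```bash
cat >> h.py <<'E'
def unproj(p,uv,z):
    d=p['pose'][:3,:3]@np.linalg.inv(p['intrinsics'])@np.r_[uv,1]; o=p['pose'][:3,3]
    return o+d*(z-o[2])/d[2]
E
python3 - <<'E'
from h import *
p=shot('top')
px=lambda x,y:((x+.5)/3.6-.5+230,(y+.5)/3.3-.5+110)
for n,c,z in [('rTL',(607,250),.026),('rTR',(728,247),.026),('rBR',(750,538),.026),('rBL',(628,541),.026),('p2',(690,294),.06),('p1',(697,389),.06),('can',(88,112),.128),('pot',(199,127),.056),('round',(322,86),.134),('sq',(217,211),.122)]:
    print(n,unproj(p,px(*c),z).round(4))
for r in [[102.6,280.9],[105.3,156.7],[164.5,158.1],[161.7,282.3]]: print(unproj(p,r,.01).round(4))
for q in('tray','tape'):
    m=nets.outline_of(p,q)
# scene crop of the rack
s=shot('scene'); cv2.imwrite('pics/scrop.png',cv2.resize(s['image'][110:300,150:310,::-1],None,fx=3.1,fy=3.1,interpolation=cv2.INTER_CUBIC))
E
```

```text
rTL [ 0.5598 -0.2823  0.026 ]
rTR [ 0.5615 -0.3596  0.026 ]
rBR [ 0.3611 -0.3655  0.026 ]
rBL [ 0.3596 -0.289   0.026 ]
p2 [ 0.5244 -0.3226  0.06  ]
p1 [ 0.4609 -0.3245  0.06  ]
can [0.632  0.0425 0.128 ]
pot [ 0.6402 -0.0227  0.056 ]
round [ 0.6466 -0.0914  0.134 ]
sq [ 0.5701 -0.0312  0.122 ]
[0.3467 0.3912 0.01  ]
[0.6327 0.3943 0.01  ]
[0.6289 0.2569 0.01  ]
[0.3427 0.2577 0.01  ]
```

View pics/scrop.png

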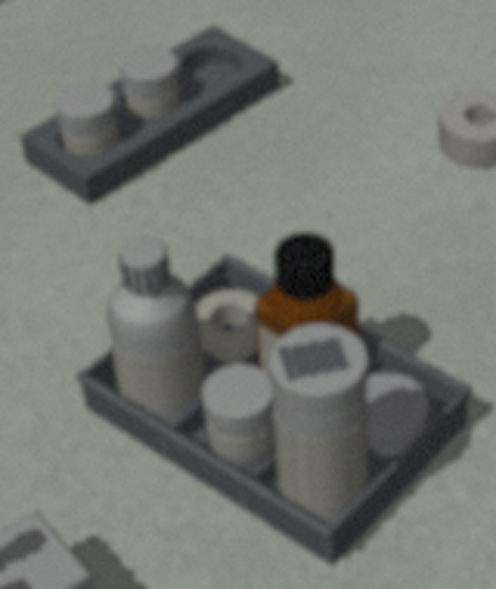

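```bash
cat >> h.py <<'E'
import json,os
A=0.095
def q(a=A): return [0,np.cos(a/2),np.sin(a/2),0]
ZT=.33
P=dict(square=(.572,-.0295,.116),canister=(.635,.046,.118),round=(.650,-.0905,.126),pot=(.642,-.0225,.045))  # grasp points in the caddy
T=dict(square=(.405,.325),round=(.490,.325),canister=(.575,.325))
def F(): return np.mean([(env.sleep(.02),get_state()['contact_force'])[1] for _ in range(3)],0)
def over(x,y,a=A,z=ZT,v=.35):
    try: env.move_linear([x,y,z],q(a),max_speed=v)
    except env.Unreachable: print('goto',x,y); env.goto([x,y,z],q(a))
def pick(x,y,zg,sq=50,a=A):
    over(x,y,a); env.move_linear([x,y,zg-.011+.0],max_speed=.2)
    f=F(); env.gripper_close(sq); s=get_state()
    print('grip w',round(s['grip_width'],3),'F',round(s['gripper_force'],1),'df',(F()-f).round(1),'tcp',s['tcp_pos'].round(4))
    env.move_linear([x,y,ZT],max_speed=.2); s=get_state()
    print('lifted w',round(s['grip_width'],3),'weight',(F()-f).round(1),'t',round(s['time_s'],1))
def place(x,y,zg,a=A,thr=3.,below=.006):
    "zg: grasp height at which the underside is expected to touch"
    over(x,y,a); zt=zg-.011; env.move_linear([x,y,zt+.012],max_speed=.2)
    f=F(); z=zt+.004
    while z>zt-below:
        env.move_linear([x,y,z],max_speed=.03); d=F()-f
        if d[2]>thr: break
        z-=.001
    print('touch z-zt mm',round((z-zt)*1e3,1),'d',d.round(1),'tcp',get_state()['tcp_pos'].round(4))
    env.gripper_open(); env.sleep(.2)
    env.move_linear([x,y,ZT],max_speed=.2); print('t',round(get_state()['time_s'],1))
E
python3 - <<'E'
from h import *
for k,(x,y,z) in list(P.items())+[(k,(*v,.1)) for k,v in T.items()]+[('well',(.397,-.327,.05))]:
    print(k,[env.inverse_kinematics([x,y,h],q()) is not None for h in(z-.011,ZT)])
x,y,z=P['square']
env.goto([x,y,ZT],q()); print(get_state()['time_s'],get_state()['joints'].round(2))
pick(x,y,z)
place(*T['square'],z-.001)
over(.49,.0)
shot('top','top1'); shot('scene','scene1')
E
```

```text
square [True, True]
canister [True, True]
round [True, True]
pot [True, True]
square [True, True]
round [True, True]
canister [True, True]
well [True, True]
7.2583 [ 0.81  0.44 -1.08  1.62  0.4   1.32 -1.81]
grip w 0.428 F 49.8 df [-1.6 -1.1  5.2] tcp [ 0.5724 -0.0298  0.1056]
lifted w 0.427 weight [-0.3  0.2 -2.7] t 10.7
touch z-zt mm 0.0 d [-1.3 -2.4  7.5] tcp [0.4053 0.3252 0.1046]
t 16.9
```

View pics/scene1.png

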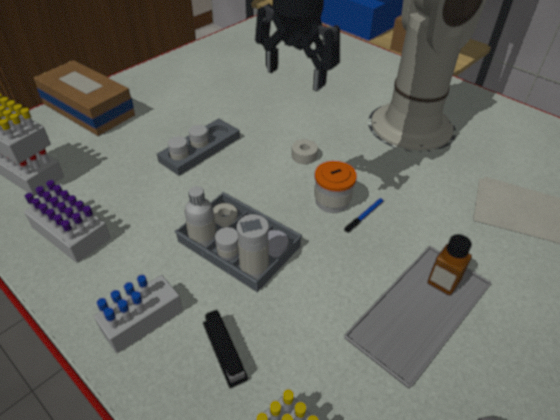

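```bash
python3 - <<'E'
from h import *
for k in('canister','round'):
    x,y,z=P[k]; pick(x,y,z); place(*T[k],z-.001)
over(.40,.1)
from est import est
for k,v in est(['pot'],2).items(): print(k,np.mean(v,0).round(4))
shot('top','top2'); s=shot('scene','scene2')
E
```

```text
grip w 0.645 F 52.4 df [-0.7 -0.3  5.8] tcp [0.6359 0.0459 0.1082]
lifted w 0.643 weight [-0.2  0.5 -2.8] t 21.8
touch z-zt mm 0.0 d [-0.4 -1.5  8.8] tcp [0.5758 0.3252 0.1072]
t 27.6
grip w 0.313 F 49.1 df [0.1 0.5 3.1] tcp [ 0.6504 -0.0908  0.1154]
lifted w 0.311 weight [ 0.1  0.3 -2.6] t 32.1
touch z-zt mm 0.0 d [-0.7 -0.5  3.8] tcp [0.4903 0.3252 0.1144]
t 38.5
('pot', 'top') [ 0.6409 -0.023   0.0046]
('pot', 'scene') [ 0.6413 -0.0219  0.0028]
```

View pics/scene2.png

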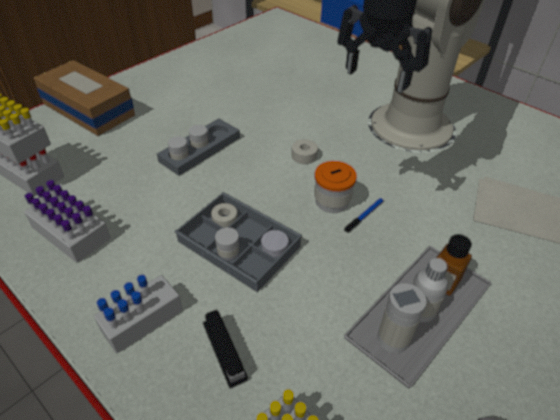

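```bash
python3 - <<'E'
from h import *
pick(.641,-.0225,.045,sq=30)
x,y,a=.3972,-.327,.03
over(x,y,a); zt=.049-.011
env.move_linear([x,y,zt+.021],max_speed=.2); f=F(); z=zt+.018
while z>zt-.005:
    env.move_linear([x,y,z],max_speed=.04); d=F()-f
    if np.linalg.norm(d)>4: break
    z-=.0015 if z>zt+.003 else .001
print('stop z-zt',(z-zt)*1e3,d.round(1),get_state()['tcp_pos'].round(4),get_state()['time_s'])
shot('scene','scene3')
E
```

```text
grip w 0.519 F 30.3 df [-1.7 -0.7  5.9] tcp [ 0.6412 -0.0225  0.0345]
lifted w 0.52 weight [-0.7 -0.7 -0.8] t 44.6
stop z-zt -1.3877787807814457e-14 [-1.7  1.   6.6] [ 0.3973 -0.3271  0.0385] 51.6333
```

```bash
cat >> h.py <<'E'
def putback(k):
    x,y,zg=P[k]; tx,ty=T[k]; pick(tx,ty,zg-.001)
    over(x,y); zt=zg-.011; env.move_linear([x,y,zt+.035],max_speed=.2); f=F()
    for h in [.029,.024,.019,.013,.008,.004,.003,.002,.001,0,-.001,-.002,-.003]:
        env.move_linear([x,y,zt+h],max_speed=.05); d=F()-f
        if np.linalg.norm(d)>4 : break
    print(k,'stop',h,d.round(1),get_state()['tcp_pos'].round(4))
    if h>.003: print('BLOCKED'); return False
    env.gripper_open(); env.sleep(.2); env.move_linear([x,y,ZT],max_speed=.2); print('t',get_state()['time_s']); return True
E
python3 - <<'E'
from h import *
env.gripper_open(); env.sleep(.2); env.move_linear([.3972,-.327,ZT],max_speed=.2)
over(.45,.0)
shot('top','top4'); s=shot('scene','scene4')
a=cv2.resize(s['image'][110:190,140:260,::-1],None,fx=4,fy=4); cv2.imwrite('pics/well.png',a)
from est import est
for k,v in est(['square_bottle','canister','round_bottle'],2).items(): print(k,np.mean(v,0).round(4))
E
```

```text
('square_bottle', 'top') [0.4068 0.325  0.0019]
('canister', 'top') [0.5781 0.3269 0.0032]
('round_bottle', 'top') [0.4899 0.326  0.0027]
('square_bottle', 'scene') [ 0.4069  0.3255 -0.004 ]
('canister', 'scene') [0.5758 0.3263 0.0027]
('round_bottle', 'scene') [0.4921 0.3246 0.0057]
```

View pics/well.png

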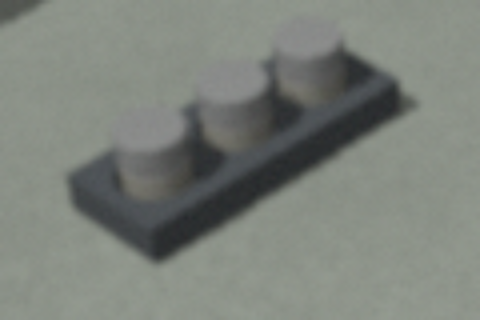

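The fetched pot sits upright in the far well (crop about 310,60), level with its two neighbours. Next I put the containers back.

```bash
python3 - <<'E'
from h import *
for k in('round','canister','square'):
    if not putback(k): break
else:
    over(.40,.2)
print(get_state()['time_s'])
shot('top','top5'); s=shot('scene','scene5')
a=cv2.resize(s['image'][100:290,140:320,::-1],None,fx=3,fy=3); cv2.imwrite('pics/end.png',a)
E
```

```text
grip w 0.315 F 49.0 df [-0.3 -1.5  4.4] tcp [0.4902 0.325  0.1144]
lifted w 0.308 weight [ 0.2 -0.  -2.4] t 60.2
round stop -0.001 [-2.2 -0.5  8.8] [ 0.6507 -0.0906  0.1154]
t 68.1583
grip w 0.639 F 52.5 df [-0.6 -1.9  5.7] tcp [0.5758 0.3251 0.1073]
lifted w 0.639 weight [ 0.2 -0.1 -3.4] t 72.5
canister stop 0 [-1.5 -0.6  7.7] [0.6359 0.0461 0.1083]
t 79.6167
grip w 0.43 F 49.6 df [-0.9 -1.4  5.1] tcp [0.4053 0.325  0.1046]
lifted w 0.43 weight [-0.1  0.7 -2.5] t 84.0
square stop 0 [-1.7 -0.3  6.3] [ 0.5724 -0.0295  0.1056]
t 91.4917
92.4583
```

View pics/end.png

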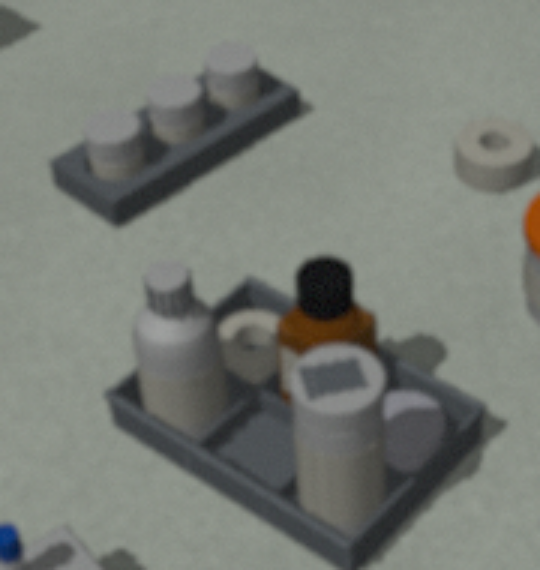

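View pics/top5.png

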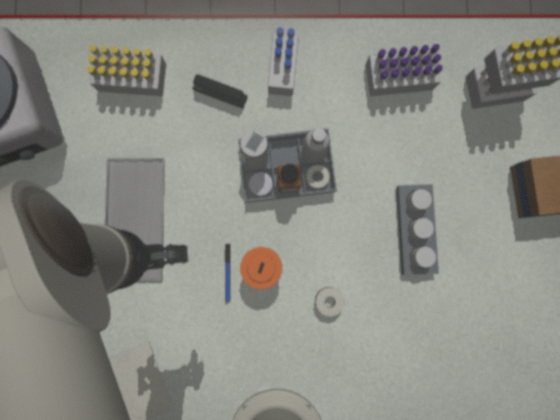

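The containers are back in their original cells: round bottle at (318,138), canister at (254,145) and square bottle at (289,177). All stand upright, the pot is in the well at (425,258), and the bystanders haven't moved.

```bash
python3 -c "
from h import *
print(finish_job())"
```

```text
the job is handed in; nothing more can be done
None
```

The job is handed in at about 92 s: the pot is seated in the free well, all three containers are back upright in their own cells, and the final pictures show the tape, tin and sharps tub undisturbed.

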